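Set up the roller embosser

ROBOT

A 6-joint arm with a two-finger parallel gripper is mounted at the origin on the work surface. World frame = base frame: x ahead of the robot, y to its left, z up, the work surface at z = 0. Lengths are in m, angles in degrees, forces in N, time in s.
With the tool pointing down it reaches from about 0.35 to 0.875 m from the base axis. Payload 4.2 kg.
Tool frame: the origin (TCP) lies midway between the tips of the shut fingers; the grasp point (between the pads) lies 19 mm behind it; z points along the fingers, y is the line along which they close (so a half turn about z gives the same grasp; the last joint's range is limited). The gripper opens to 87 mm and grips with 3 to 60 N. Pads are 19 mm wide; open, the fingers measure 117 mm over their backs; the gripper's body (75 mm by 190 mm) begins 51 mm behind the grasp point.
Start: joints at [-51.818, 22.042, 0.453, 0, -68.411, -14.817], TCP at [0.248, -0.574, 0.223] pointing down, gripper open.
Joint ranges: [-179.83, 179.83], [-69.29, 118.12], [-61.27, 80.66], [-181.25, 117.63], [-171.15, -9.14], [-177.46, 177.46]. Speed limits (degrees/s): [159.86, 159.86, 180, 180, 180, 180].

INTERFACE

Orientations are given as [roll, pitch, yaw] about the fixed x, y, z axes, in that order (R = Rz(yaw) Ry(pitch) Rx(roll)).
In Python, from workcell import env gives the robot as it stands. The module is installed in compiled form; this text tells all that it offers. Calls block until the motion is done:
- env.goto(position, orientation): joint-space move of the TCP to a pose.
- env.move_straight(position, rotation=None, rate=0.15, force_limit=None): straight line of the TCP; rotation=None keeps the orientation; rate is the mean speed in m/s. With force_limit (N) it stops when the force on the tool has changed by that much, and returns True; else False.
- env.set_joints(angles): joint-space move.
- env.gripper_to(opening, grasp_force=None): opening from 0.0 (shut) to 1.0 (fully open); grasp_force is the grip in N (None keeps the last); returns when the fingers have stopped.
- env.dwell(seconds).
- env.inverse_kinematics(position, orientation): joint angles nearest the present ones, or None.
- env.read_state(): the state.
- env.grab_frame(name): name is "scene" or "side" or "wrist"; returns a dict with "image" (420x560x3 uint8, blue, green, red), "fx", "fy", "cx", "cy" (pixels), "position" and "orientation" of the camera in the world. Camera axes: x right, y up, looking along -z (the intrinsics and any distortion apply to the point x, -y, -z); pixel columns grow to the right and rows downward; lengths in m; the calibration is good to about 2 mm. A picture is of the moment at which its call begins. There is no depth.
A pose or a line that the arm cannot do raises env.Unreachable and nothing moves.
- env.close_job(): hands the job in; it is judged then, once.
Trained networks look in a picture, given as the dict that the camera call returned (one of the last four; its "shot" number tells which), for a name from the list of things; names that differ only in an ending like _2 or _b are one class to them, and where a whole thing is asked for, a point or a joint stands for the part that bears it (a point fixed in the world has none). Each returns a list of dicts, best first, with "score" (0 to 1); they miss things now and then, are a little off and sometimes report something else, mostly with a low value. They report only what shows in the picture. A call takes as long as a camera call. They do not tell look-alikes from the thing itself.
- env.search_frame(picture, thing): "xyz" ([x, y, z] in m, in world coordinates, good to about 4 mm: the middle of the surface that is visible of it).
- env.trace(picture, thing): "mask" (420x560 bool, what is visible of it).
The state is a dict: "clock": time; "joint_positions": joint angles; "qvel": joint speeds; "joint_torque": joint torques, N m; "position": TCP position; "tool_rot": TCP orientation; "force": force on the tool from outside, world axes, zero at the start; "wrist_torque": the same for the moment, N m; "opening": opening from 0.0 (shut) to 1.0 (fully open); "finger_force": force on a finger pad.
Only numpy, scipy, OpenCV 4.12 (cv2) and the standard library are available. Lean on these libraries where they do the work, as an engineer would, in place of code of your own. Each camera call takes 0.05 s, during which the arm holds its last target. There are 200 camera calls.

TASK

Set up the roller embosser for the next run: swing its lever to the one-pip mark to open the rollers, then turn the black pressure knob until its pointer lines up with the brass rider on the dial, and with the lever still there screw the lock ring under the knob fully clockwise until it stops, without letting the knob shift. Lay every brass embossing die that is on the mat flat, face up and side by side in the infeed carrier, and only when all is done bring the lever to the two-pip mark and leave it there. Leave the other tools and things where they lie.

Things in the scene. Friction and masses are not known exactly. Their poses are not given: they have to be found in the camera images.
- knob_grip (a point): black bar knob on the machine's top: upright bar 36 mm long (its x), 14 mm wide (its y) and 32 mm high above a 38 mm wide, 3 mm thick disc, which sits 1 mm above the lock ring. This point is on the turning axis, 11 mm below the bar's top, 21 mm above the disc's top and 51 mm above the machine's flat top. The white line on its top and the small white pointer at its foot are on its -x end. z is up. It turns with little force (0.05 N m).
- knob (a joint): angle of the knob, rad, grows clockwise seen from above, -1.4 to 1.4; it stays where it is left and is not moved by the ring. At 0 the pointer points along the machine's -x (towards the robot). It is on its setting when it equals joint rider.
- rider (a joint): angle of the brass rider on the dial, rad, same zero and direction as joint knob: the setting wanted. It cannot be touched or moved.
- rider_dir (a point): a point on the turning axis at the dial; the rider, a brass block 14 x 8 x 5 mm, lies 42 mm from it along its own -x. z up.
- ring_mid (a point): knurled round steel lock ring under the knob, on the same axis: diameter 56 mm, 18 mm high, this point at its centre, 17 mm above the machine's flat top; its lower face is 8 mm above that top. Can be gripped round its rim from above, with the fingers either side of the knob. The knob rises 45 mm above this point.
- ring (a joint): angle of the lock ring, rad, grows clockwise seen from above (tightening); 0 is loose, 1.6 is the hard stop (tight). Turns with 0.12 N m and stays where it is left.
- lever_grip (a point): lever handle: upright black post 22 mm in diameter and 46 mm high on the end of a flat steel arm; this point is on the post's axis, 21 mm below its top and 25 mm above the arm's top, 55 mm above the machine's flat top. The lever swings level.
- lever_hinge (a point): point on the lever's upright hinge axis, at the same height as lever_grip and 100 mm from it; x points from the handle to the hinge.
- lever (a joint): lever angle, rad, grows anticlockwise seen from above, -0.75 to 0.75. At 0 the arm points along the machine's -x (towards the robot). Brass pips on the machine's top, just beyond the handle, mark: one pip at 0.6 (rollers open, to the robot's right), two pips at 0.0 (light nip, the middle), three pips at -0.6 (full nip). Moves with about 1.5 N at the handle and stays where it is left.
- carrier (a point): centre of the inner floor of the infeed carrier, a shallow aluminium tray fixed to the left side of the machine. x and y are the machine's axes, z up. Inside 120 mm along x and 185 mm along y; its floor is 30 mm above the table, its walls rise 8 mm above the floor and are 8 mm thick. The machine's body, 160 x 290 x 100 mm high, stands 130 mm from this point on the -y side, its flat top 70 mm above this floor; the knob's axis lies 195 mm from this point along -y.
- die0_mid (a point): brass embossing die, a block 40 (x) x 28 (y) x 20 mm (z), about 170 g, lying on the mat with its engraved face (+z) up; this point is its centre. May be absent.
- die1_mid (a point): brass embossing die, a block 40 (x) x 28 (y) x 20 mm (z), about 170 g, lying on the mat with its engraved face (+z) up; this point is its centre. May be absent.
- die2_mid (a point): brass embossing die, a block 40 (x) x 28 (y) x 20 mm (z), about 170 g, lying on the mat with its engraved face (+z) up; this point is its centre. May be absent.
- die3_mid (a point): brass embossing die, a block 40 (x) x 28 (y) x 20 mm (z), about 170 g, lying on the mat with its engraved face (+z) up; this point is its centre. May be absent.
- hammer: bystander: hammer, 260 mm long, on the right, lying along its x; origin at the middle of its underside
- awl: bystander: wood-handled awl, 150 mm long, in front of the machine, lying along its x; origin at the middle of its underside
- anvil: bystander: round steel setting anvil, 44 mm wide, 20 mm high; origin under its centre
- glue: bystander: white jar, 60 mm wide, 90 mm high; origin under its centre
- spool: bystander: short wooden tube, 48 mm wide, 30 mm high; origin under its centre
- block: bystander: plain steel block (a bench weight, not a die) 70 x 45 x 30 mm, on the right; origin under its centre
Not all that is in view belongs to the job. What is shaped like the part that bears die1_mid but green or white is not meant.

How it is judged:
By the outcome, as a careful person would: the job done as asked, in the order asked, and still so for the second after the job is handed in, with the robot touching nothing.
Of die0, die1, die2, die3 only 2 to 4 are there at a start; the rules pass over those that are not, and their reading is None.
At some moment in a run one of die0, die1, die2, die3 may be knocked a few centimetres aside while the robot is not near it.
It also fails if it takes over 210 s, if anything falls off the work surface, if the arm or the gripper's body presses on something with over 40 N, if the wrist force passes 120 N, or if a joint passes its speed limit or range.

## Working session

There is one attempt and no reset: what is moved stays moved. The work goes in short steps, each a Python script; the robot and the scene stay as the last script left them, time stands still between calls to the robot, and variables do not carry over. Pictures are saved under pics/ and viewed, at most 14 in all, crops included, and the job is handed in when it is done.

```bash
mkdir -p pics
cat > h.py <<'E'
import numpy as np, cv2
from scipy.spatial.transform import Rotation as R
from workcell import env
def rot(f):
    o=np.array(f["orientation"],float)
    return o if o.shape==(3,3) else R.from_euler('xyz',o,degrees=True).as_matrix()
def ray(f,u,v):
    d=rot(f)@np.array([(u-f["cx"])/f["fx"],-(v-f["cy"])/f["fy"],-1.]); return np.array(f["position"]),d
def at(f,u,v,z):
    p,d=ray(f,u,v); return p+d*(z-p[2])/d[2]
def px(f,P):
    c=rot(f).T@(np.array(P)-f["position"]); return f["cx"]+f["fx"]*c[0]/-c[2], f["cy"]-f["fy"]*c[1]/-c[2]
E
python3 - <<'E'
from h import *
for n in("scene","side"):
    f=env.grab_frame(n); cv2.imwrite(f"pics/{n}0.png",f["image"])
    print(n,{k:v for k,v in f.items() if k!="image"})
    for t in["knob_grip","rider","ring_mid","lever_grip","carrier","die0_mid","awl","block","glue"]:
        print(t,[(np.round(r["xyz"],3).tolist(),round(r["score"],2)) for r in env.search_frame(f,t)][:7])
s=env.read_state();print(s)
E
```

```text
scene {'fx': 459.8075021028964, 'fy': 459.8075021028964, 'cx': 278.19500177309754, 'cy': 207.38831758677054, 'position': array([1.40435838, 0.21646234, 1.18714571]), 'orientation': array([ 39.73646218,   0.22495141, 103.42128286]), 'shot': 1}
knob_grip [([0.62, -0.088, 0.138], 0.52)]
rider [([0.634, -0.085, 0.103], 0.48), ([0.63, -0.084, 0.126], 0.21)]
ring_mid [([0.628, -0.081, 0.122], 0.46)]
lever_grip [([0.612, -0.212, 0.13], 0.58)]
carrier [([0.646, -0.086, 0.075], 0.94)]
die0_mid [([0.611, -0.209, 0.132], 0.39)]
awl [([0.442, -0.117, 0.02], 0.44)]
block [([0.421, -0.3, 0.026], 0.54), ([0.628, -0.083, 0.126], 0.49)]
glue [([0.647, 0.415, 0.066], 0.61), ([0.426, -0.303, 0.026], 0.28), ([0.475, 0.343, 0.022], 0.23), ([0.634, -0.08, 0.127], 0.22), ([0.636, -0.083, 0.1], 0.19)]
side {'fx': 447.3157214387602, 'fy': 447.3157214387602, 'cx': 282.9707943229925, 'cy': 211.0038369447295, 'position': array([0.23221349, 0.94321754, 0.70297866]), 'orientation': array([ 5.89466147e+01, -5.23896711e-02, -1.62452785e+02]), 'shot': 2}
knob_grip [([0.613, -0.088, 0.145], 0.62), ([0.47, 0.356, 0.02
[... 350 characters left out ...]
58], 0.97)]
{'clock': 1.0, 'joint_positions': array([-5.18164533e+01,  2.20415423e+01,  4.50804450e-01, -1.34200918e-03,
       -6.84107884e+01, -1.48155613e+01]), 'qvel': array([-0.03808317, -0.02978221,  0.12263236,  0.02590003, -0.06922936,
       -0.1309719 ]), 'joint_torque': array([ 2.86714908e-05, -3.90477276e+01,  1.87625706e+01,  4.22446132e+00,
        1.54606736e-02, -1.39635921e-05]), 'position': array([ 0.2478969 , -0.57369581,  0.22253557]), 'tool_rot': array([ 1.79998205e+02,  8.16084045e-04, -1.56632508e+02]), 'force': array([0.1470973 , 0.40192221, 0.2641965 ]), 'wrist_torque': array([-0.01205728,  0.04593575,  0.03879908]), 'finger_force': 0.0, 'opening': 0.999845754688331}
```

View pics/scene0.png

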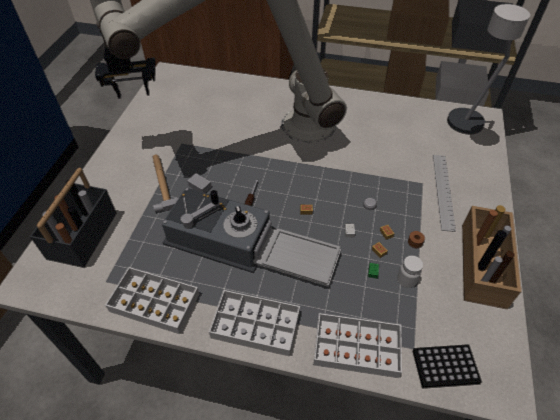

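View pics/side0.png

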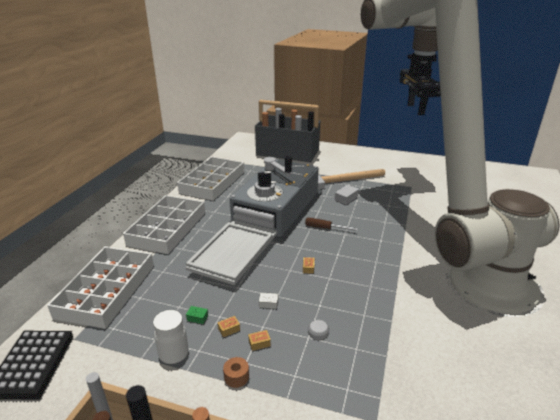

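The scene picture shows three brass dies at about (307,209), (387,231) and (380,249). The white one at (350,229) and the green one at (373,270) are decoys. The machine is at about (215,220) with the lever near the middle and the carrier at (300,257). Next I'll take close wrist views.

Run:
```python
from h import *
for i,(p,y) in enumerate([((0.56,-0.12,0.38),0),((0.50,0.22,0.36),0)]):
    for yy in (y,90,180,-90):
        try: env.goto(p,[180,0,yy]); break
        except env.Unreachable: print("unr",yy)
    f=env.grab_frame("wrist"); cv2.imwrite(f"pics/w{i}.png",f["image"]); np.save(f"f{i}.npy",f,allow_pickle=True)
    print(i,{k:v for k,v in f.items() if k!="image"}, env.read_state()["joint_positions"].round(0))
    for t in(["knob_grip","rider","ring_mid","lever_grip","carrier"] if i==0 else ["die0_mid"]):
        print(t,[(np.round(r["xyz"],3).tolist(),round(r["score"],2),np.round(px(f,r["xyz"])).tolist()) for r in env.search_frame(f,t)][:7])
```

```text
0 {'fx': 308.0337608294003, 'fy': 308.0337608294003, 'cx': 283.52637027633216, 'cy': 203.72608407249592, 'position': array([ 0.63976232, -0.11991596,  0.54189002]), 'orientation': array([-1.69042250e+01, -3.27217771e-02, -8.99774956e+01]), 'shot': 3} [  4.  13.  10.   0. -87.  86.]
knob_grip [([0.608, -0.096, 0.15], 0.59, [264.0, 137.0])]
rider []
ring_mid [([0.616, -0.092, 0.127], 0.89, [262.0, 129.0]), ([0.609, -0.092, 0.101], 0.75, [264.0, 133.0])]
lever_grip [([0.619, -0.221, 0.131], 0.96, [361.0, 127.0])]
carrier [([0.623, -0.093, 0.099], 0.63, [264.0, 123.0]), ([0.622, -0.219, 0.129], 0.34, [360.0, 125.0])]
1 {'fx': 308.0337608294003, 'fy': 308.0337608294003, 'cx': 283.52637027633216, 'cy': 203.72608407249592, 'position': array([0.58014014, 0.21997083, 0.52241991]), 'orientation': array([-1.68527095e+01, -3.46937054e-02, -8.99634562e+01]), 'shot': 4} [ 41.  11.   4.   0. -83.  49.]
die0_mid []
```

View pics/w0.png

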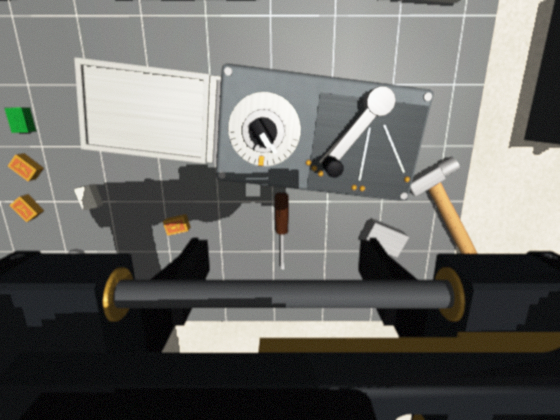

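View pics/w1.png

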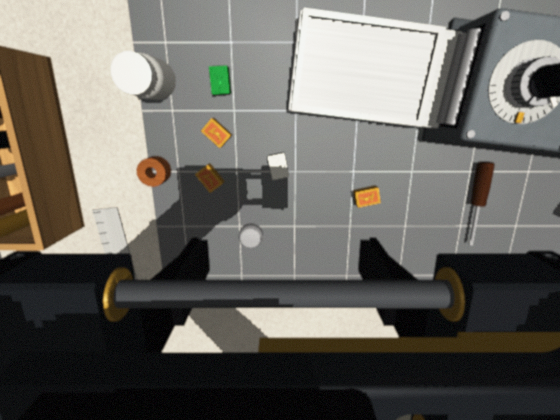

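The w0 picture shows the lever with its hinge at (380,101) and handle at (333,168), near the three pips at (309–321,163–172). The two pips are at (358,188) and the one pip is at (408,180). The knob is at (262,130) and the rider at (262,160). The w1 picture shows dies at (216,132), (208,178) and (368,197), and the carrier is empty. I'll go closer over the machine.

Run:
```python
from h import *
env.goto((0.67,-0.14,0.28),[180,0,0])
f=env.grab_frame("wrist"); np.save("f2.npy",f,allow_pickle=True)
im=f["image"][40:260,60:500]; cv2.imwrite("pics/w2.png",cv2.resize(im,(800,400),interpolation=cv2.INTER_CUBIC))
print(f["position"],f["orientation"])
```

```text
[ 0.74985974 -0.13815886  0.44298285] [-1.68078972e+01 -2.17135664e-02 -8.98337537e+01]
```

View pics/w2.png

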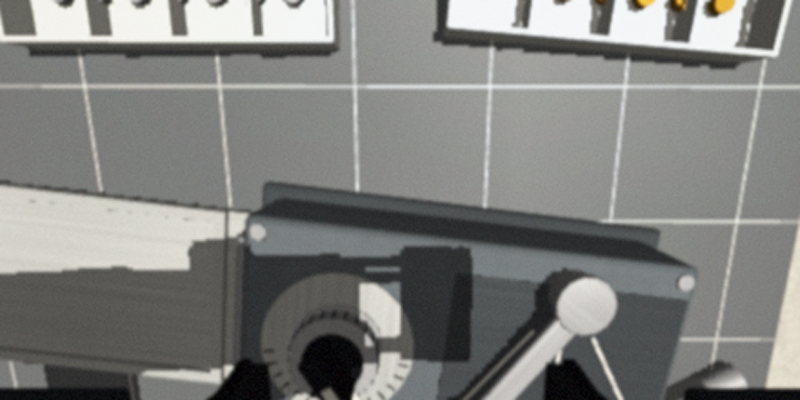

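The camera was too far forward; the knob is cut off by the gripper. I'll step back.

Run:
```python
from h import *
env.goto((0.53,-0.15,0.28),[180,0,0])
f=env.grab_frame("wrist"); np.save("f3.npy",f,allow_pickle=True)
im=f["image"][30:250,120:480]; cv2.imwrite("pics/w3.png",cv2.resize(im,None,fx=2.2,fy=2.2,interpolation=cv2.INTER_CUBIC))
print(f["position"],f["orientation"])
```

```text
[ 0.60946741 -0.14844367  0.44376461] [-1.67107513e+01 -3.63164492e-02 -8.98273929e+01]
```

View pics/w3.png

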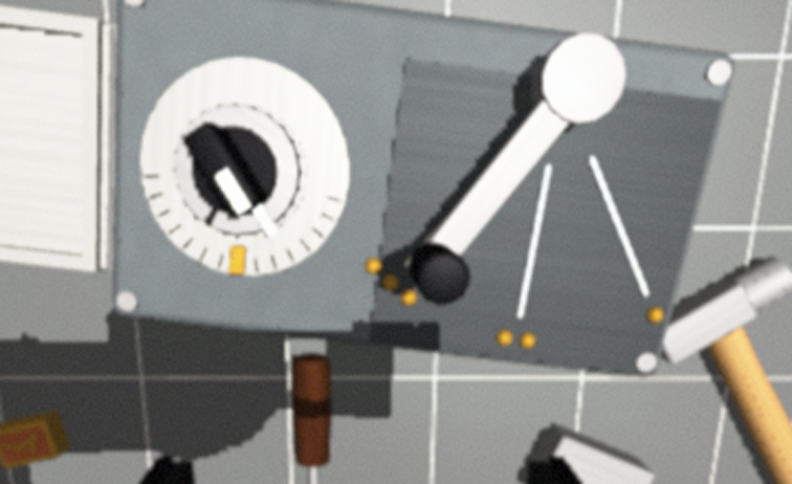

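The picture shows the dial centre at (245,166), the rider at (237,260) and the pointer at (265,220). The lever's hinge is at (584,78) and its handle at (440,274). The one pip is at (656,315), the two pips are around (516,339), and the corner screws are at (718,72), (647,362) and (126,302).

Run:
```python
from h import *
f=np.load("f3.npy",allow_pickle=True).item()
A=lambda x,y,z: at(f,120+x/2.2,30+y/2.2,z)
for n,x,y,z in [("s1",718,72,.1),("s2",647,362,.1),("s3",126,302,.1),("s0",135,-2,.1),("dial",245,166,.103),("ring",237,170,.126),("rider",237,260,.106),("ptr",265,220,.127),("line_out",240,204,.162),("line_in",224,174,.162),("hingecap",584,78,.135),("hingecap2",584,78,.15),("handle",440,274,.176),("pip1",656,315,.102),("p2a",505,338,.102),("p2b",528,340,.102),("p3a",374,266,.102),("p3b",391,282,.102),("p3c",410,298,.102),("c1",100,18,.038),("c2",97,270,.038)]:
    print(n,A(x,y,z).round(4))
s=[A(718,72,.1),A(647,362,.1),A(126,302,.1)]
print("yaws",[np.degrees(np.arctan2(*(v[[1,0]]))) for v in (s[0]-s[1],s[2]-s[1])],[np.linalg.norm(s[0]-s[1]),np.linalg.norm(s[2]-s[1])])
g=np.load("f1.npy",allow_pickle=True).item()
for n,u,v,z in [("dA",216,132,.02),("dB",208,178,.02),("dC",368,197,.02),("white",278,160,.02),("cc1",307,12,.038),("cc2",290,108,.038),("cc3",440,128,.038),("cc4",455,28,.038)]: print(n,at(g,u,v,z).round(4))
```

```text
s1 [ 0.6576 -0.3154  0.1   ]
s2 [ 0.5178 -0.2998  0.1   ]
s3 [ 0.5487 -0.0293  0.1   ]
s0 [ 0.6875 -0.0467  0.1   ]
dial [ 0.6152 -0.0937  0.103 ]
ring [ 0.6131 -0.0937  0.126 ]
rider [ 0.5709 -0.0882  0.106 ]
ptr [ 0.5913 -0.1056  0.127 ]
line_out [ 0.5996 -0.1005  0.162 ]
line_in [ 0.6111 -0.0947  0.162 ]
hingecap [ 0.6502 -0.2425  0.135 ]
hingecap2 [ 0.6482 -0.238   0.15  ]
handle [ 0.5736 -0.1803  0.176 ]
pip1 [ 0.5432 -0.3004  0.102 ]
p2a [ 0.5309 -0.2239  0.102 ]
p2b [ 0.5299 -0.2359  0.102 ]
p3a [ 0.5676 -0.1559  0.102 ]
p3b [ 0.5597 -0.1646  0.102 ]
p3c [ 0.5516 -0.1743  0.102 ]
c1 [ 0.6919 -0.0087  0.038 ]
c2 [0.557  0.0076 0.038 ]
yaws [np.float64(-6.373021571314074), np.float64(83.46510460311735)] [np.float64(0.1406994303534487), np.float64(0.2722236908293257)]
dA [0.5472 0.3271 0.02  ]
dB [0.4726 0.3451 0.02  ]
dC [0.4399 0.0765 0.02  ]
white [0.5026 0.2286 0.02  ]
cc1 [0.7104 0.1873 0.038 ]
cc2 [0.5836 0.21   0.038 ]
cc3 [ 0.5545 -0.0197  0.038 ]
cc4 [ 0.6908 -0.0206  0.038 ]
```

```bash
cat >> h.py <<'E'
Y=-6.5
HG=np.array([.650,-.2415]); 
def lev(a,r=.1): # handle xy at lever angle a rad
    t=np.radians(180+Y)+a; return HG+r*np.array([np.cos(t),np.sin(t)])
def swing(a0,a1,z=.142,yaw=Y):
    p=lev(a0)
    env.gripper_to(.6); env.goto([*p,.24],[180,0,yaw])
    env.move_straight([*p,z],force_limit=15)
    env.gripper_to(0,15)
    s=env.read_state(); print("grip",s["opening"],s["finger_force"],s["position"])
    for a in np.linspace(a0,a1,9)[1:]: env.move_straight([*lev(a),z],rate=.06)
    print("f",env.read_state()["force"].round(1))
    env.gripper_to(.6); env.move_straight([*lev(a1),.25])
def shot(p,name,crop,k,yaw=0):
    env.goto(p,[180,0,yaw]); f=env.grab_frame("wrist"); np.save(name+".npy",f,allow_pickle=True)
    u0,u1,v0,v1=crop; cv2.imwrite(f"pics/{name}.png",cv2.resize(f["image"][v0:v1,u0:u1],None,fx=k,fy=k,interpolation=cv2.INTER_CUBIC)); return f
E
python3 - <<'E'
from h import *
swing(-.56,.6)
env.gripper_to(1.)
f=shot((0.53,-0.15,0.28),"w4",(120,480,30,250),2.2)
E
```

```text
grip 0.24451608249124643 15.000215917825699 [ 0.57264017 -0.17967723  0.14241896]
f [-1.   1.2  3.8]
```

View pics/w4.png

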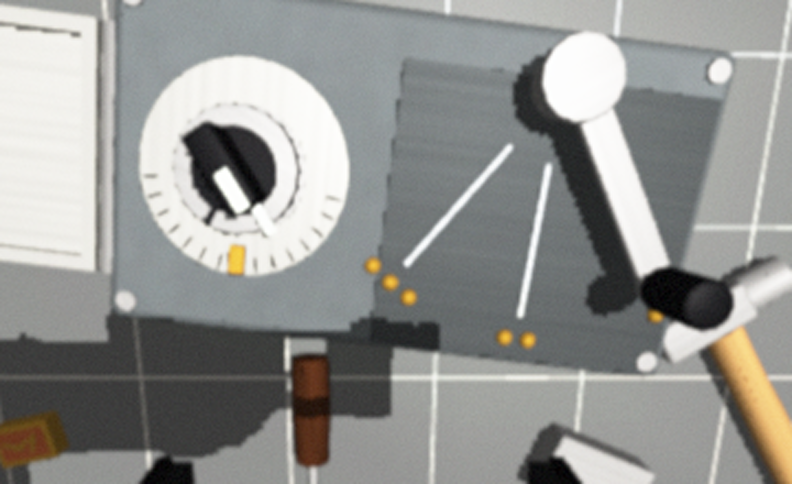

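The lever now lies over the one-pip line, with the handle over the pip at (656,315). Next is a close look at the dial for the knob axis and rider angle.

Run:
```python
from h import *
f=np.load("w4.npy",allow_pickle=True).item(); p=at(f,120+707/2.2,30+302/2.2,.176)[:2]; d=p-HG
print("lever",p,np.radians((np.degrees(np.arctan2(d[1],d[0]))%360)-173.5),np.hypot(*d))
f=shot((0.535,-.095,.20),"w5",(180,380,30,190),3.9)
print(f["position"],f["orientation"])
```

```text
lever [ 0.56275435 -0.28690264] 0.5932805388603123 0.09835244230958037
[ 0.61557718 -0.09499109  0.36194971] [-16.92551378  -0.10242231 -89.90997269]
```

View pics/w5.png

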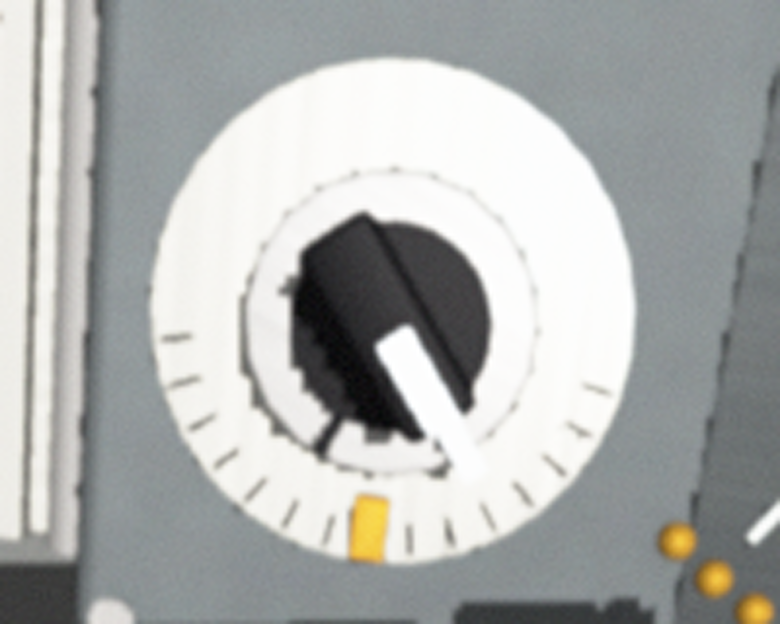

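The picture shows the dial edges at u 150–636 and v 57–563, the ring edges at u 245–537 and v 167–475, the rider at (370,528), and the white pointer running from (400,335) to (470,478).

Run:
```python
from h import *
f=np.load("w5.npy",allow_pickle=True).item()
A=lambda x,y,z: at(f,180+x/3.9,30+y/3.9,z)[:2]
for zd in(.100,.102): 
    c=np.array([(A(393,57,zd)[0]+A(393,563,zd)[0])/2,(A(150,310,zd)[1]+A(636,310,zd)[1])/2]);print("dial",c,A(150,310,zd)[1]-A(636,310,zd)[1],A(393,57,zd)[0]-A(393,563,zd)[0])
rc=np.array([(A(392,167,.126)[0]+A(392,475,.126)[0])/2,(A(245,320,.126)[1]+A(537,320,.126)[1])/2]);print("ring",rc)
for nm,c,x,y,z in[("rider",c,370,528,.105),("rider bot",c,370,563,.103),("ptrtip",rc,470,478,.128)]:
    for cc in(c,rc):
        d=A(x,y,z)-cc; print(nm,np.hypot(*d),np.degrees(np.arctan2(d[1],d[0]))%360)
d=A(440,410,.162)-A(388,338,.162);e=A(425,418,.162)-A(388,338,.162);print(np.degrees(np.arctan2(e[1],e[0]))%360)
print(A(400,335,.162),A(470,478,.128))
for q in [(175,338),(185,381),(205,423),(227,460),(258,490),(291,514),(328,530),(410,538),(448,533),(488,517),(523,494),(554,464),(581,430),(597,388)]:
    d=A(*q,.101)-c; print(round(np.degrees(np.arctan2(d[1],d[0]))%360,1),end=" ")
```

```text
dial [ 0.61299665 -0.09323421] 0.1013329346325886 0.10123709044684914
dial [ 0.61301636 -0.09324763] 0.10055925226938615 0.10046413985911917
ring [ 0.61294914 -0.09302019]
rider 0.04226705306482142 173.2094269097443
rider 0.04217397737537683 173.50545626635525
rider bot 0.050294428290093667 174.17872186296307
rider bot 0.05020496881990277 174.42916903515825
ptrtip 0.03201367736230536 208.499167762176
ptrtip 0.03201367736230536 208.499167762176
205.5765071793626
[ 0.61204741 -0.09475329] [ 0.58481475 -0.10829538]
93.3 104.6 116.7 128.1 139.7 150.8 161.9 185.0 195.6 207.5 218.9 230.6 242.0 253.7
```

Run:
```python
from h import *
C=[.613,-.0932]
env.gripper_to(.5); env.goto([*C,.22],[180,0,28]); print(env.move_straight([*C,.138],rate=.08,force_limit=12))
env.gripper_to(0,10); s=env.read_state(); print(s["opening"],s["finger_force"],s["force"].round(1),s["tool_rot"].round(2),s["position"])
for y in np.linspace(28,-6.7,5)[1:]: env.move_straight([*C,.138],[180,0,y],rate=.05); print(env.read_state()["force"].round(1))
env.dwell(.3); s=env.read_state(); print(s["tool_rot"].round(2),s["clock"])
env.gripper_to(.5); env.move_straight([*C,.22])
env.gripper_to(1)
f=shot((0.535,-.095,.20),"w6",(180,380,30,190),3.9)
```

```text
False
0.15788589469284345 9.99977147905156 [-0.3 -0.6  0.2] [ 1.7998e+02 -1.0000e-02  2.8000e+01] [ 0.61312001 -0.0933496   0.13811187]
[-0.1 -1.6  1. ]
[ 0.1 -1.7  0.8]
[-1.3 -0.3  0.7]
[-0.7 -2.   1.8]
[179.99   0.    -6.62] 21.3917
```

View pics/w6.png

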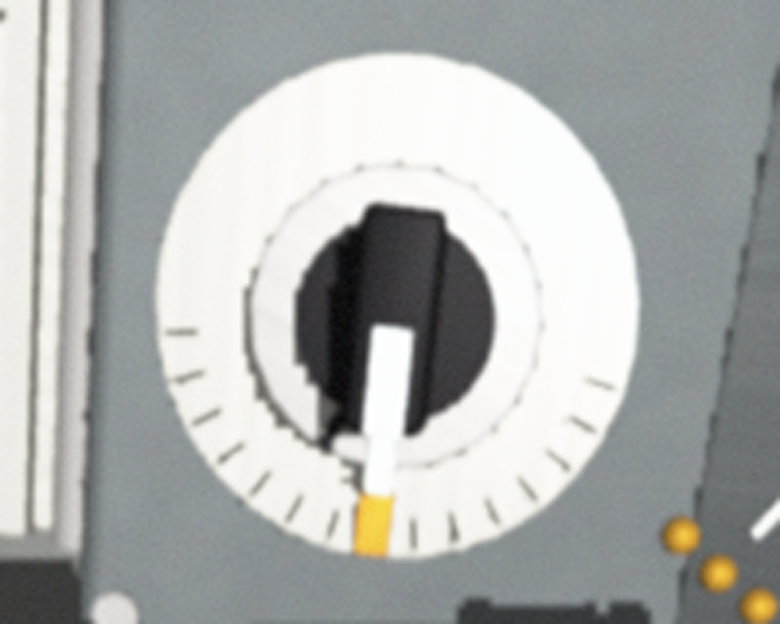

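The pointer at (379,490) is in line with the rider at (374,527), radially within about 0.7°. Next is the lock ring, which I'll turn in strokes that keep the fingers clear of the pointer and rider.

Run:
```python
from h import *
C=[.613,-.0932]; z=.110; tot=0; stop=False
a0,a1=Y+38,Y-38
env.gripper_to(.9); env.goto([*C,.22],[180,0,a0]); print(env.move_straight([*C,z],rate=.08,force_limit=10))
for stroke in range(3):
    env.gripper_to(.3,30); s=env.read_state(); print("grip",s["opening"],s["finger_force"],s["force"].round(1),s["wrist_torque"].round(2))
    t0=s["wrist_torque"][2]
    y=a0
    while y>a1 and not stop:
        y-=4; env.move_straight([*C,z],[180,0,y],rate=.05)
        s=env.read_state(); dt=s["wrist_torque"][2]-t0; tot+=4; print(tot,round(dt,2),round(s["tool_rot"][2]-y,2),end=" | ")
        if abs(dt)>.45: stop=True
    print("F",s["force"].round(1))
    env.gripper_to(.9)
    if stop: break
    env.move_straight([*C,.17]) if False else None
    env.move_straight([*C,z],[180,0,a0],rate=.1)
print(stop,tot,env.read_state()["clock"])
env.move_straight([*C,.22]); env.gripper_to(1)
f=shot((0.535,-.095,.20),"w7",(180,380,30,190),3.9)
```

```text
False
grip 0.633559917947005 30.000119805336 [ 0.4 -1.1  1.2] [-0.37  0.02  0.01]
4 -0.12 0.06 | 8 -0.14 0.12 | 12 -0.11 0.15 | 16 -0.11 0.16 | 20 -0.16 0.16 | 24 -0.09 0.16 | 28 -0.13 0.16 | 32 -0.12 0.16 | 36 -0.16 0.16 | 40 -0.1 0.16 | 44 -0.14 0.16 | 48 -0.12 0.17 | 52 -0.11 0.16 | 56 -0.07 0.16 | 60 -0.04 0.16 | 64 -0.11 0.16 | 68 0.5 0.25 | F [ 0.6 -2.4  3.3]
True 68 32.475
```

View pics/w7.png

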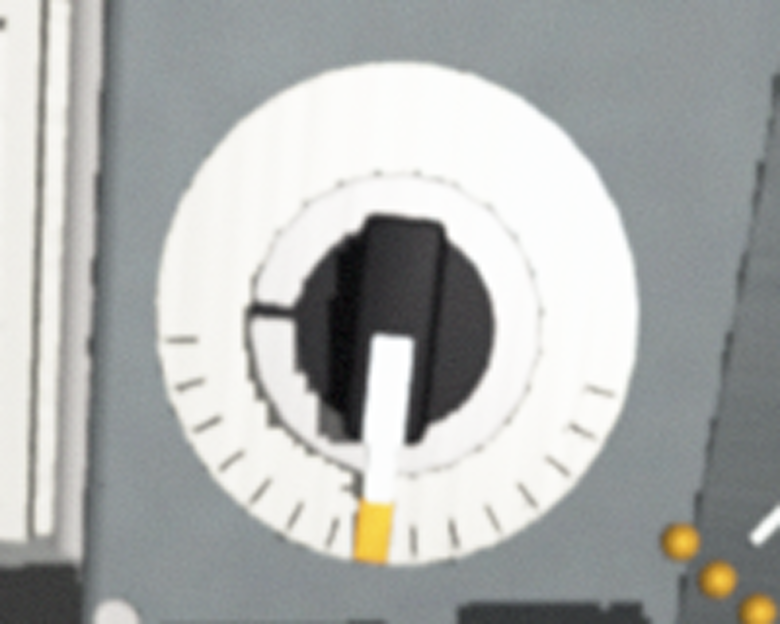

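The pointer is still at the rider. The ring mark has moved clockwise to (270,310), about 90° from the pointer zero, as expected at the 1.6 rad stop. The torque sign was odd, so I'll regrip and confirm the hard stop.

Run:
```python
from h import *
for n,a,b in(("w6",(332,425),(396,318)),("w7",(270,311),(396,325))):
    f=np.load(n+".npy",allow_pickle=True).item()
    d=at(f,180+a[0]/3.9,30+a[1]/3.9,.126)[:2]-np.array([.613,-.0932]); print(n,d,np.radians(173.5-np.degrees(np.arctan2(d[1],d[0]))))
C=[.613,-.0932]; z=.110; y=Y+12
env.gripper_to(.9); env.goto([*C,.22],[180,0,y]); print(env.move_straight([*C,z],rate=.08,force_limit=10))
env.gripper_to(.3,40); s=env.read_state(); t0=s["wrist_torque"]; j0=s["joint_torque"][5]; print(t0)
for i in range(5):
    y-=2; env.move_straight([*C,z],[180,0,y],rate=.05); env.dwell(.15)
    s=env.read_state(); d=s["wrist_torque"]-t0; print(i,d.round(2),s["force"].round(1),round(s["tool_rot"][2]-y,2),round(s["joint_torque"][5]-j0,2))
    if abs(d[2])>.7: break
env.gripper_to(.9); env.move_straight([*C,.22]); env.gripper_to(1)
f=shot((0.535,-.095,.20),"w8",(180,380,30,190),3.9)
g=np.load("w7.npy",allow_pickle=True).item()
print(np.abs(cv2.absdiff(f["image"],g["image"])[30:190,180:380]).mean(), env.read_state()["clock"])
```

```text
w6 [-0.01947712  0.01249308] 0.45687590644142856
w7 [0.00313332 0.02386415] 1.5879014590070983
False
[-0.25830072  0.19076148 -0.03806217]
0 [-0.19 -0.69  1.31] [ 1.7 -1.8 -1.2] 0.13 -1.23
6.8020625 40.5083
```

View pics/w8.png

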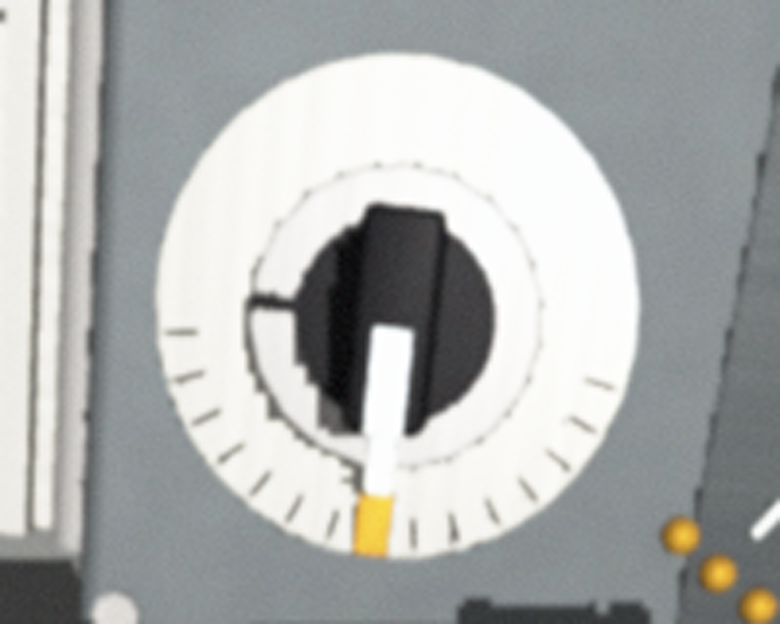

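The stop is confirmed: 1.3 N m resists, the ring mark is at about 1.59 rad, and the knob is still on the rider. Next are the dies, located from directly above by colour.

```bash
cat >> h.py <<'E'
K=np.array([.613,-.0932]); mx=np.array([np.cos(np.radians(Y)),np.sin(np.radians(Y))]); my=np.array([-mx[1],mx[0]])
CAR=K+.195*my
def brass(f,z=.02,near=None):
    hsv=cv2.cvtColor(f["image"],cv2.COLOR_BGR2HSV)
    m=cv2.inRange(hsv,(5,110,50),(28,255,255)); m[235:]=0
    m=cv2.morphologyEx(m,cv2.MORPH_CLOSE,np.ones((5,5),np.uint8)); out=[]
    for c in cv2.findContours(m,cv2.RETR_EXTERNAL,cv2.CHAIN_APPROX_NONE)[0]:
        if cv2.contourArea(c)<80: continue
        P=np.array([at(f,u,v,z)[:2] for u,v in c[:,0]+0.0])*1000
        (cx,cy),(w,h),a=cv2.minAreaRect(P.astype(np.float32))
        if w<h: w,h,a=h,w,a+90
        out.append((cx/1000,cy/1000,w,h,a))   # a = long-axis angle, world deg
    return out
def look(xy,z=.16):
    env.goto([xy[0]-.08,xy[1],z],[180,0,0]); f=env.grab_frame("wrist"); b=brass(f)
    b.sort(key=lambda r:np.hypot(r[0]-xy[0],r[1]-xy[1])); return f,b
def pickplace(xy,slot):
    f,b=look(xy); d=b[0]; print("seen",np.round(b,3).tolist())
    f,b=look(d[:2]); d=b[0]; print("die",np.round(d,3))
    assert 34<d[2]<48 and 24<d[3]<36, "size"
    yaw=(d[4]+90)%180-180
    env.gripper_to(.72); env.goto([d[0],d[1],.12],[180,0,yaw]); print("hit",env.move_straight([d[0],d[1],.004],rate=.1,force_limit=12))
    env.gripper_to(0,30); s=env.read_state(); print("grip",s["opening"]*87,s["finger_force"])
    assert 36<s["opening"]*87<44
    env.move_straight([d[0],d[1],.17],rate=.2)
    t=CAR+slot*my; yp=Y-90
    env.goto([*t,.17],[180,0,yp]); print("hit",env.move_straight([*t,.0355],rate=.1,force_limit=8)); print(env.read_state()["position"])
    env.gripper_to(.62); env.move_straight([*t,.17],rate=.2)
    print("t",env.read_state()["clock"])
E
python3 - <<'E'
from h import *
print(CAR)
f,b=look((.44,.0765)); print(np.round(b,3)); np.save("w9.npy",f,allow_pickle=True); cv2.imwrite("pics/w9.png",f["image"])
pickplace((.44,.0765),-.04)
E
```

```text
[0.63507463 0.10054651]
[[ 4.38000e-01  7.80000e-02  4.07290e+01  2.83850e+01  1.02475e+02]
 [ 4.61000e-01 -1.15000e-01  7.35690e+01  2.21410e+01  1.79730e+02]
 [ 4.66000e-01  3.23000e-01  4.51030e+01  2.85400e+01  1.65223e+02]
 [ 5.25000e-01  3.10000e-01  2.63840e+01  1.36250e+01  9.01040e+01]]
seen [[0.438, 0.078, 40.542, 28.237, 102.793], [0.462, -0.115, 73.166, 20.575, 179.356], [0.465, 0.322, 43.817, 26.62, 165.057], [0.524, 0.31, 22.877, 12.042, 90.02]]
die [4.38000e-01 7.80000e-02 4.06030e+01 2.83170e+01 1.02263e+02]
hit False
grip 39.808392246561674 30.00062495470047
hit False
[0.63108371 0.06094653 0.03629164]
t 52.2833
```

Run:
```python
from h import *
pickplace((.4726,.34),0.0)
pickplace((.545,.325),.04)
f=shot((0.50,.12,.30),"w10",(0,560,0,260),1.4)
print([ (round(np.dot(np.array(r[:2])-CAR,mx),3),round(np.dot(np.array(r[:2])-CAR,my),3),*np.round(r[2:],1)) for r in brass(f,.05)])
s=env.grab_frame("scene"); cv2.imwrite("pics/scene1.png",s["image"])
```

```text
seen [[0.471, 0.345, 40.064, 28.698, 35.451], [0.545, 0.33, 41.682, 30.969, 46.103], [0.483, 0.436, 52.668, 47.413, 64.219], [0.456, 0.58, 213.273, 58.936, 165.062]]
die [ 0.471  0.345 39.983 28.66  35.592]
hit False
grip 39.683313044655165 30.00017613172531
hit False
[0.63563996 0.10073151 0.03633992]
t 62.1917
seen [[0.545, 0.329, 40.003, 28.366, 46.727], [0.484, 0.436, 55.356, 47.277, 130.32], [0.627, 0.096, 22.147, 16.405, 87.374], [0.52, 0.568, 221.862, 54.835, 165.034]]
die [ 0.545  0.329 39.925 28.391 47.094]
hit False
grip 40.00114510082196 29.99991863965988
hit False
[0.64017779 0.14049366 0.03637436]
t 71.4
[(np.float64(-0.141), np.float64(-0.217), np.float64(67.2), np.float64(18.5), np.float64(179.8)), (np.float64(-0.179), np.float64(0.293), np.float64(60.0), np.float64(42.9), np.float64(107.4)), (np.float64(-0.042), np.float64(-0.313), np.float64(36.8), np.float64(9.7), np.float64(48.7)), (np.float64(-0.001), np.float64(-0.038), np.float64(40.5), np.float64(28.3), np.float64(173.7)), (np.float64(-0.001), np.float64(0.001), np.float64(40.4), np.float64(27.7), np.float64(173.7)), (np.float64(-0.001), np.float64(0.04), np.float64(40.5), np.float64(27.5), np.float64(173.5))]
```

View pics/w10.png

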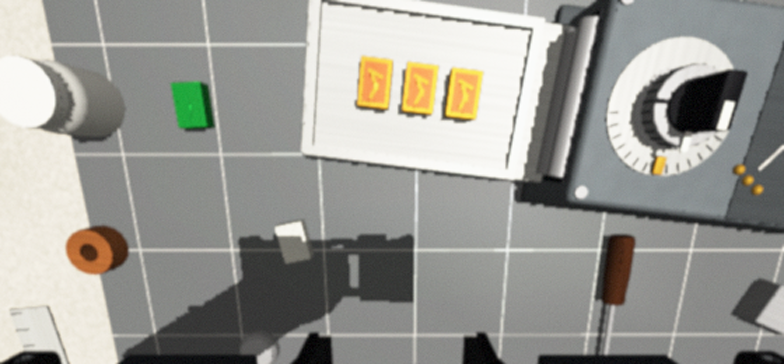

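The three dies lie flat, face up in the carrier at (375,83), (420,88) and (464,94). Before moving the lever, I'll check for a fourth die.

Run:
```python
from h import *
env.set_joints([-51.818,22.042,0.453,0,-68.411,-14.817])
s=env.grab_frame("scene"); d=env.grab_frame("side")
a=cv2.resize(s["image"][130:310,100:450],(800,411),interpolation=cv2.INTER_CUBIC)
b=cv2.resize(d["image"][120:400,150:450],(193,180)) 
cv2.imwrite("pics/scene2.png",a)
```

```text
(no output)
```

View pics/scene2.png

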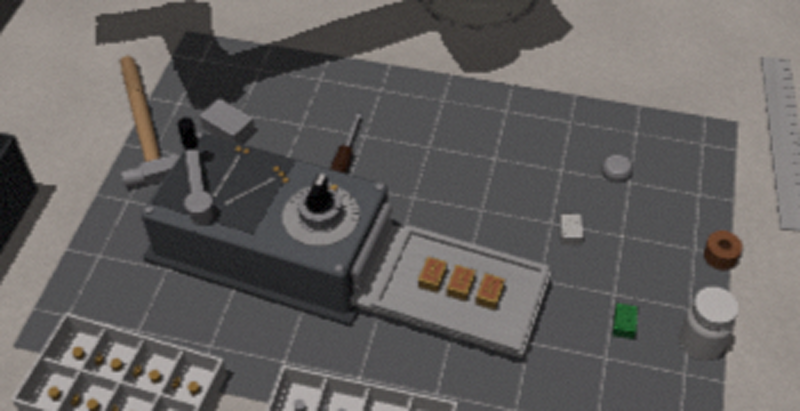

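There are no other brass dies on the mat, only the white and green decoys. Now I'll bring the lever to the two-pip mark.

Run:
```python
from h import *
swing(.597,0.0)
env.gripper_to(1)
f=shot((0.53,-0.13,0.30),"w11",(60,490,20,250),1.85)
env.set_joints([-51.818,22.042,0.453,0,-68.411,-14.817]); print(env.read_state()["clock"])
```

```text
grip 0.25058326129697717 14.999961073044688 [ 0.56128908 -0.28813464  0.14224672]
f [-5.1  0.4  2.7]
86.3167
```

View pics/w11.png

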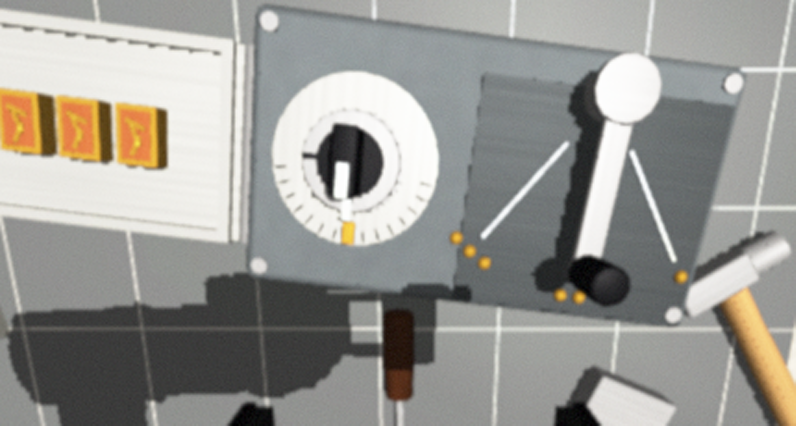

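The lever covers the two-pip line, with its handle top at (606,285). The pointer is on the rider and the dies are in place. One numeric check of the lever angle, then I'll hand in.

Run:
```python
from h import *
f=np.load("w11.npy",allow_pickle=True).item()
A=lambda x,y,z: at(f,60+x/1.85,20+y/1.85,z)[:2]
p=A(606,285,.176); d=p-HG
e=np.radians(np.degrees(np.arctan2(d[1],d[0]))%360-173.5); print(p,e,A(628,90,.135))
q=[A(561,296,.102),A(580,298,.102)]; m=(q[0]+q[1])/2-HG; print(np.radians(np.degrees(np.arctan2(m[1],m[0]))%360-173.5))
if abs(e)<.05: print(env.close_job())
```

```text
[ 0.55257703 -0.22715367] -0.03276100003307356 [ 0.64948874 -0.24237029]
0.021445433219308058
the job is handed in; nothing more can be done
None
```

The job is handed in: the knob is on the rider, the lock ring is tight at its stop, all three brass dies lie flat and face up in the carrier, and the lever is at the two-pip mark, about 0.03 rad off by the last picture (roughly the measuring error).

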